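Trip the ratchet pawl and push the hold-down arm onto the brass die

TASK

The brass die lies on the anvil of the small bench hold-down, but the raised blue arm is kept up by a ratchet. With the fingertips press the pawl's red thumb tab down until the pawl flops over clear of the teeth and stays there, then push the arm's black grip all the way down until the rubber foot rests on the die, and move clear. There is nothing to grasp: do not lift the arm, leave the pawl thrown over, and do not shift or carry the die or the things around.

Things in the scene. Friction and masses are not known exactly. Their poses are not given: they have to be found in the camera images.
- press: grey hold-down fixed on the bench, plate 185 x 130 x 12 mm, anvil top 24 mm above the bench. Origin: on the bench, in the arm's middle plane. -x runs along the lowered arm, to the robot or to its right (yaw 0.15 to 1.1); z up. Arm hinge: a line along y at x +60, z +70 mm. Pawl pivot: a line along y at x 0, z +100 mm, pawl in the plane y +45 mm; a 28 mm brass ball weight over it, top below +150 mm.
- hold_arm (a joint): angle of the blue arm above level, rad: 0 = level, rubber foot flat on the die; starts at 0.45 to 0.85 (raised). The hinge is stiff: the freed arm stays where it is left and takes 2 to 6 N (more if fast) at the grip to push. With the pawl in, it can be pushed down one tooth at most (0.16 rad), then locks (do not force it); upward it ratchets to a top stop at 1.2.
- grip (a point): middle of the black round grip at the arm's end, on its axis: 20 mm in diameter, 68 mm long, parallel to the press's y, on the -y side of the arm (centre 42 mm from the arm's middle plane), 175 mm from the hinge line. Its circle leads down and towards the press's -x as the arm goes down, to 70 mm above the bench when level.
- pawl (a joint): angle of the brass pawl, rad: 0 = fully in the teeth (it rests in or on them at 0 to 0.2); grows as the tab is pressed; firm stop at 0.6 = thrown over. The ball weight tips it: let go below about 0.25 it falls back into the teeth, beyond about 0.4 it falls to 0.6 and stays. Pressing takes less than 2 N until the stop.
- tab (a point): middle of the top face of the red thumb tab (20 mm in x, 22 mm in y, 5 mm thick) on the pawl's tail, 55 mm to -x of the pawl's pivot, in the plane y = +105 mm of the press, about 123 mm above the bench with the pawl in. It swings about the pivot; pressed to the stop it is about 35 mm lower and tilts by 0.6 rad, its -x edge down.
- foot (a point): centre of the underside of the round rubber foot under the arm, 28 mm in diameter, 90 mm from the hinge line.
- die: loose brass die block, 34 x 50 x 12 mm, lying on the anvil under the foot; origin at the centre of its underside.
- spool: bystander: loose spool of dark blue thread, 24 mm across, 46 mm high, standing on the bench to the right of the press; origin at its foot.
- wax: bystander: loose cake of beeswax 33 x 46 x 17 mm farther to the right; origin at its underside.
- jar: bystander: loose jar with orange lid, 64 mm across, 72 mm high, to the left of the press; origin at its foot.
- clip: bystander: loose black clip clamp with a white side, 22 x 83 x 28 mm, lying at the front right; origin at its underside.
There are look-alikes about, which are no part of the job. Leave any green look-alike of the die alone.

How it is judged:
By the outcome, as a careful person would: the job done as asked, in the order asked, and still so for the second after the job is handed in, with the robot touching nothing.
It also fails if it takes over 40 s, if anything falls off the work surface, if the arm or the gripper's body presses on something with over 40 N, if the wrist force passes 120 N, or if a joint passes its speed limit or range.

ROBOT

A 6-joint arm with a two-finger parallel gripper is mounted at the origin on a cart in front of the work surface, level with it; the furniture and walls round the work are solid. World frame = base frame: x ahead of the robot, y to its left, z up, the work surface at z = 0. Lengths are in m, angles in rad, forces in N, time in s.
With the tool pointing down it reaches from about 0.275 to 0.75 m from the base axis. Payload 10.2 kg.
Tool frame: the origin (TCP) lies on the centre line of the jaws, within the pads' length; the fingertips stand 19 mm ahead of it and the grasp point (between the pads) is the TCP; z points along the fingers, y is the direction in which the jaws open and shut (so a half turn about z gives the same grasp; the last joint's range is limited). The gripper opens to 85 mm and grips with 20 to 120 N. Pads are 22 mm wide; open, the fingers measure 114 mm over their backs; the gripper's body (76 mm by 85 mm) begins 54 mm behind the grasp point. The pads swing forward as they close: fully open they stand 13 mm farther back than shut.
Start: joints at [-1.508, 0.313, 1.498, -0, 1.331, -0.223], TCP at [0.148, -0.504, 0.25] pointing down, gripper open.
Joint ranges: [-2.94, 2.94], [-0.97, 2.17], [0.19, 2.56], [-1.23, 4.37], [0.02, 3.11], [-2.88, 2.88]. Speed limits (rad/s): [2.39, 2.39, 3.01, 3.14, 3.14, 3.14].

INTERFACE

Orientations are given as a 3x3 rotation matrix whose columns are the frame's x, y, z axes.
In Python, from cell import readout, optics, env gives the robot as it stands.
- The arm moves only by the tool step_arm, never from a script. Its argument "commands" is one flat list of numbers, 7 for each row, row after row: the shift along the tool's x, y, z in mm, then the turn, a rotation vector about the tool's x, y, z in degrees, then the opening, from 0 (shut) to 1 (fully open). In form: [tx, ty, tz, wx, wy, wz, fingers, tx, ty, tz, wx, wy, wz, fingers, ...]. A call has 1 to 20 rows; each row is the pose to reach, as a shift and turn from the pose commanded when the call began, along the tool's axes at that moment; what a row does not reach only later rows make up. A row lasts 1/12 s, in which the tool goes at most 41.7 mm and 7.16 degrees, less where a joint would pass 70% of its speed; a pose out of reach is approached as far as the arm can. A call with a gripper value outside its range is refused whole. The fingers move at their own pace and stop on an object; "newtons" is the grip in N (left out, the last holds). Time passes only in rows, so rows that repeat a pose let the fingers close. It gives the time, the measured TCP pose, the force and the opening at its end, in the units of the state.
- readout.get_obs(): the state, without advancing time (a new reading comes with each control period).
- optics.camera(name): name is "scene" or "top" or "wrist"; returns a dict with "img" (384x512x3 uint8, red, green, blue), "depth" (384x512 float32, m along the optical axis (not along the pixel's ray), 0 where there is no reading), "K" (3x3 intrinsics, pixels), "R" (3x3) and "t" (3): a world point X has camera coordinates R X + t. Camera axes: x right, y down, z forward; pixel columns grow to the right and rows downward; lengths in m; the calibration is good to about 2 mm. The wrist camera is an equidistant fisheye: a pixel r from the principal point sees the ray r / f radians off the axis. A picture is of the moment at which its call begins.
- env.job_done(): hands the job in, once; it reports no verdict.
The state is a dict: "clock": time; "q": joint angles; "joint_velocities": joint speeds; "joint_efforts": joint torques, N m; "ee_pos": TCP position; "tcp_rot": TCP orientation; "ft_force": force on the tool from outside, world axes, zero at the start; "moment": the same for the moment, N m; "gripper_width": opening from 0.0 (shut) to 1.0 (fully open).
Only numpy, scipy, OpenCV 4.12 (cv2) and the standard library are available. Lean on these libraries where they do the work, as an engineer would, in place of code of your own. Each camera call takes 0.05 s, during which the arm holds its last target.

## Working session

There is one attempt and no reset: what is moved stays moved. The work goes in short steps, Python scripts to look and compute and a tool call to move; the robot and the scene stay as the last step left them, time stands still between calls to the robot, and variables do not carry over. Pictures are saved under pics/ and viewed, and the job is handed in when it is done.

Besides the shell and the picture viewer there is one more tool, called after "Call:" in YAML: its name, and indented under it one key for each argument. step_arm: Moves the arm, as the interface text tells. Its arguments: {"type":"object","properties":{"commands":{"type":"array","items":{"type":"number"}},"newtons":{"type":"number"}},"required":["commands"]}

```bash
ls; mkdir -p pics
python3 - <<'E'
from cell import readout, optics, env
import cv2,numpy as np
print(readout.get_obs())
for n in ["scene","top","wrist"]:
    c=optics.camera(n); cv2.imwrite(f"pics/{n}0.png",c["img"][:,:,::-1]); np.savez(f"{n}0.npz",**c); print(n,c["K"],c["R"],c["t"])
E
```

```text
pics
{'clock': 0.0, 'q': array([-1.50841579e+00,  3.13476482e-01,  1.49845240e+00, -1.87931422e-05,
        1.33101210e+00, -2.23397313e-01]), 'joint_velocities': array([ 1.08401131e-03, -9.78383800e-04, -2.29641400e-04, -8.91929437e-05,
       -6.52926461e-04,  4.92476930e-04]), 'joint_efforts': array([-1.09347482e-03, -4.12267041e+01, -2.59743369e+01, -2.38624161e-04,
        4.24848768e-03, -1.62805287e-05]), 'ee_pos': array([ 0.14796954, -0.50346502,  0.24971575]), 'tcp_rot': array([[ 9.59441418e-01,  2.81908062e-01, -1.02275203e-04],
       [ 2.81907941e-01, -9.59440517e-01,  1.34457340e-03],
       [ 2.80919107e-04, -1.31887160e-03, -9.99999091e-01]]), 'ft_force': array([-0.48187917, -0.45201108, -0.11723575]), 'moment': array([-0.01740562,  0.02340746, -0.00936461]), 'gripper_width': 1.001968403871747}
scene [[447.67799309   0.         261.82602547]
 [  0.         447.67799309 196.26043062]
 [  0.           0.           1.        ]] [[-0.63177486 -0.77510302 -0.00870882]
 [-0.30820398  0.26148947 -0.91467675]
 [ 0.71124597 -0.57518568 -0.40409231]] [0.46370362 0.21616262 0.7346948 ]
top [[472.31773079   0.         258.19530675]
 [  0.         472.31773079 187.40606208]
 [  0.           0.           1.        ]] [[-0.01302544 -0.99990731  0.00396339]
 [-0.98899134  0.01229874 -0.1474614 ]
 [ 0.14739899 -0.0058405  -0.98905987]] [0.18767086 0.57184423 0.96617561]
wrist [[297.31863964   0.         253.64258029]
 [  0.         297.31863964 195.92105802]
 [  0.           0.           1.        ]] [[ 2.82132895e-01 -9.59375023e-01 -7.70903618e-04]
 [-9.24447221e-01 -2.72076003e-01  2.67155357e-01]
 [-2.56511921e-01 -7.46606546e-02 -9.63653164e-01]] [-0.52517221 -0.03427933  0.37897576]
```

View pics/scene0.png

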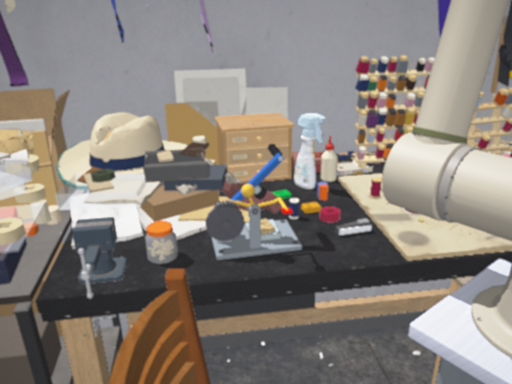

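View pics/top0.png

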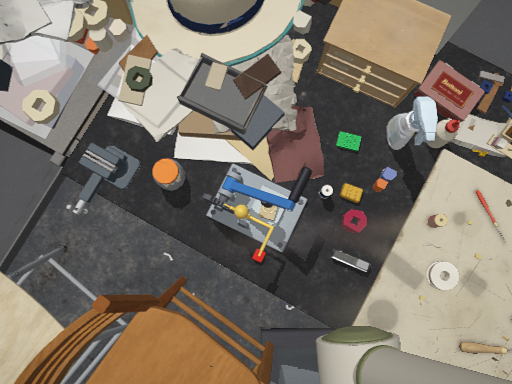

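View pics/wrist0.png

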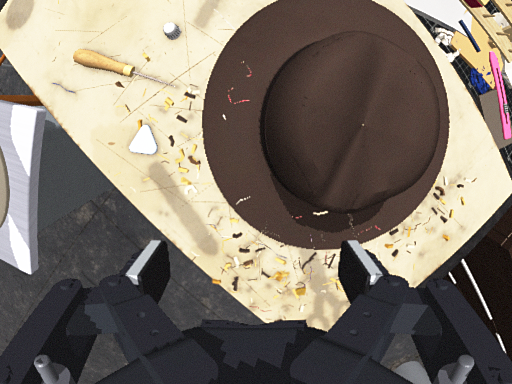

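```bash
cat > h.py <<'E'
import cv2,numpy as np
def load(n): return dict(np.load(n+".npz"))
def pt(c,u,v,d=None):
    if d is None: d=c["depth"][int(round(v)),int(round(u))]
    K=c["K"]; p=np.array([(u-K[0,2])/K[0,0],(v-K[1,2])/K[1,1],1])*d
    return c["R"].T@(p-c["t"])
def cloud(c):
    K=c["K"];v,u=np.mgrid[:384,:512];d=c["depth"]
    p=np.stack([(u-K[0,2])/K[0,0]*d,(v-K[1,2])/K[1,1]*d,d],-1)
    return (p-c["t"])@c["R"]
E
python3 - <<'E'
from h import *
for n,(x0,y0,x1,y1) in {"top0":(190,150,350,280),"scene0":(190,130,350,270)}.items():
    c=load(n); im=c["img"][:,:,::-1]
    cv2.imwrite(f"pics/{n}z.png",cv2.resize(im[y0:y1,x0:x1],None,fx=5,fy=4.6 if 0 else 5 if y1-y0<=120 else 4.2 ,interpolation=cv2.INTER_CUBIC)[:600,:800])
    P=cloud(c); hsv=cv2.cvtColor(c["img"],cv2.COLOR_RGB2HSV).astype(int)
    roi=np.zeros((384,512),bool); roi[y0:y1,x0:x1]=1
    H,S,V=hsv[...,0],hsv[...,1],hsv[...,2]
    for nm,m in {"red":((H<5)|(H>175))&(S>200)&(V>150),"blue":(H>100)&(H<120)&(S>150)&(V>90),"yel":(H>18)&(H<30)&(S>140)&(V>120)}.items():
        m=(m&roi&(c["depth"]>0)).astype(np.uint8); k,l,st,ce=cv2.connectedComponentsWithStats(m)
        for i in range(1,k):
            if st[i,4]>12:
                q=P[l==i]; print(n,nm,st[i],ce[i].round(1),"med",np.median(q,0).round(4),"min",np.percentile(q,5,axis=0).round(3),"max",np.percentile(q,95,axis=0).round(3))
E
```

```text
top0 red [253 252  12  10  54] [259.  257.3] med [0.4262 0.1801 0.1142] min [0.421 0.173 0.111] max [0.435 0.191 0.117]
top0 blue [222 177  73  34 678] [257.2 193.4] med [0.5485 0.1834 0.1378] min [0.519 0.125 0.08 ] max [0.582 0.245 0.194]
top0 yel [340 183  10  16 110] [345.6 190.5] med [ 0.5682 -0.0116  0.0148] min [ 0.557 -0.019  0.007] max [ 0.583 -0.003  0.019]
top0 yel [224 204  50  34 261] [246.9 215. ] med [0.5086 0.2086 0.1419] min [0.481 0.159 0.104] max [0.525 0.235 0.151]
scene0 red [281 209  11   5  29] [286.5 210.8] med [0.4254 0.1887 0.1149] min [0.419 0.175 0.113] max [0.438 0.196 0.116]
scene0 blue [250 153  31  33 247] [265.5 170.1] med [0.5259 0.1581 0.1643] min [0.515 0.132 0.14 ] max [0.538 0.182 0.194]
scene0 blue [233 191  10   9  45] [237.7 195.8] med [0.5537 0.2117 0.111 ] min [0.549 0.206 0.105] max [0.564 0.218 0.117]
scene0 yel [236 184  18  23 172] [246.7 194.3] med [0.5083 0.222  0.1381] min [0.5   0.209 0.106] max [0.523 0.232 0.15 ]
scene0 yel [258 197  29  12 124] [273.7 202.4] med [0.4909 0.1707 0.1076] min [ 0.446 -0.004  0.001] max [0.651 0.193 0.116]
scene0 yel [301 202  20  11 167] [310.4 207. ] med [ 0.5581 -0.0163  0.0141] min [ 0.545 -0.041  0.002] max [0.58  0.    0.018]
```

View pics/top0z.png

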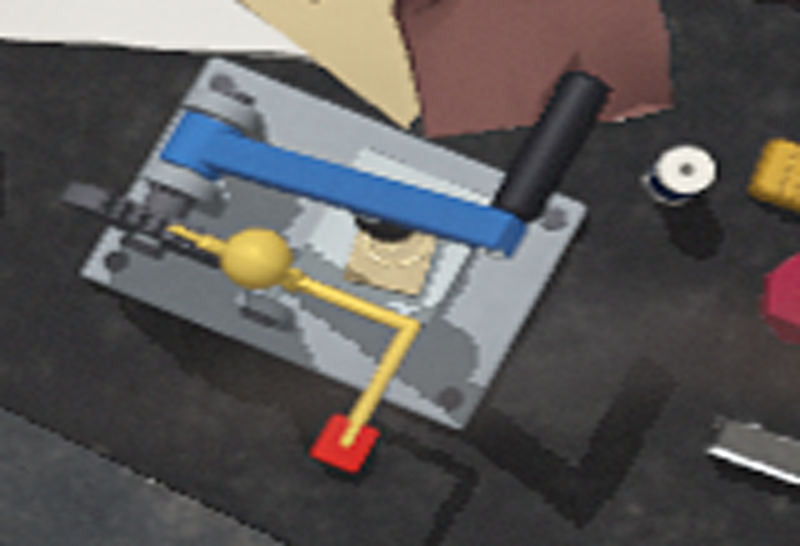

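View pics/scene0z.png

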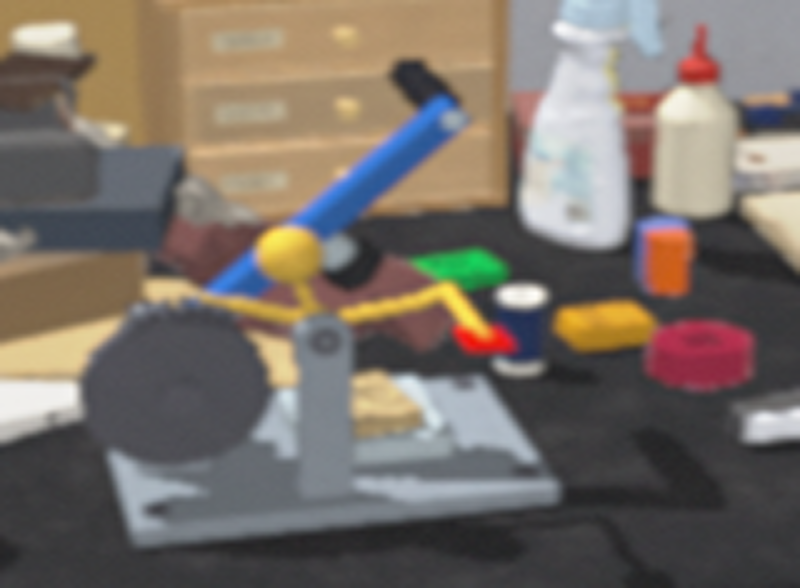

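Run:
```python
from h import *
c=load("top0"); P=cloud(c)
def ray(c,u,v,z):
    K=c["K"]; d=c["R"].T@np.array([(u-K[0,2])/K[0,0],(v-K[1,2])/K[1,1],1]); o=-c["R"].T@c["t"]
    return o+d*(z-o[2])/d[2]
Q=[ray(c,*p,.012)for p in[(232.4,164.3),(307,198.8),(282,251.9),(207,214.8)]]
for q in Q: print(q.round(4))
for i in range(4):
    d=Q[(i+1)%4]-Q[i]; print(np.linalg.norm(d).round(4),np.degrees(np.arctan2(d[1],d[0])).round(1))
print("plate centre",np.mean(Q,0))
hsv=cv2.cvtColor(c["img"],cv2.COLOR_RGB2HSV).astype(int);H,S,V=[hsv[...,i] for i in range(3)]
m=(H>100)&(H<120)&(S>150)&(V>90)&(c["depth"]>0); m[:175]=0;m[213:]=0;m[:,:220]=0;m[:,297:]=0
q=P[m]; x,y=q[:,0],q[:,1]
l=cv2.fitLine(q[:,:2].astype(np.float32),cv2.DIST_HUBER,0,.001,.001).ravel();print("blue line",l,np.degrees(np.arctan2(l[1],l[0])))
l3=cv2.fitLine(q.astype(np.float32),cv2.DIST_HUBER,0,.001,.001).ravel();print(l3, "elev",np.arctan2(abs(l3[2]),np.hypot(l3[0],l3[1])))
# grip: dark pts high
m=(V<70)&(P[...,2]>.12)&(c["depth"]>0); m[:160]=0;m[215:]=0;m[:,:280]=0;m[:,320:]=0
q=P[m];print("grip",len(q),np.median(q,0),q.min(0),q.max(0))
l=cv2.fitLine(q.astype(np.float32),cv2.DIST_HUBER,0,.001,.001).ravel();print(l,np.degrees(np.arctan2(l[1],l[0])))
# ball
m=(P[...,2]>.12)&(H>18)&(H<30)&(S>120); m[:190]=0;m[230:]=0;m[:,:225]=0;m[:,255:]=0
q=P[m];A=np.c_[2*q,np.ones(len(q))];s=np.linalg.lstsq(A,(q**2).sum(1),rcond=None)[0];print("ball",s[:3],np.sqrt(s[3]+s[:3]@s[:3]),len(q))
```

```text
[0.6311 0.2366 0.012 ]
[0.5521 0.0736 0.012 ]
[0.4375 0.1307 0.012 ]
[0.5197 0.2925 0.012 ]
0.1812 -115.9
0.1281 153.5
0.1815 63.1
0.1246 -26.6
plate centre [0.53509359 0.1833654  0.012     ]
blue line [0.44517395 0.8954441  0.5491013  0.18486227] 63.56553
[ 0.33124733  0.6671005  -0.66727215  0.5491039   0.1848631   0.13600422] elev 0.7305402
grip 308 [0.55593376 0.10465534 0.19577887] [0.52412942 0.08473299 0.18463399] [0.58817622 0.12590052 0.20082338]
[ 0.89495534 -0.44531095 -0.02744195  0.55916154  0.10281204  0.19576609] -26.453972
ball [0.50692567 0.31304491 0.59850232] 0.4627563674996014 154
```

```bash
cat >> h.py <<'E'
def shift(target,yawdeg):
    from cell import readout
    from scipy.spatial.transform import Rotation as Ro
    o=readout.get_obs(); R=o["tcp_rot"]; 
    y=np.radians(yawdeg); Rt=np.array([[np.cos(y),np.sin(y),0],[np.sin(y),-np.cos(y),0],[0,0,-1]])
    print("t",(1000*R.T@(np.array(target)-o["ee_pos"])).round(1),"w",Ro.from_matrix(R.T@Rt).as_rotvec(degrees=True).round(2))
E
python3 - <<'E'
from h import *
shift([.428,.18,.20],63.4)
for n in("top0","scene0"):
    P=cloud(load(n));m=(P[...,2]>.06)&(P[...,0]<.5)&(P[...,0]>.1)&(P[...,1]>-.45)&(P[...,1]<.35)&(load(n)["depth"]>0)
    k,l,st,ce=cv2.connectedComponentsWithStats(m.astype(np.uint8))
    for i in range(1,k):
        if st[i,4]>10: q=P[l==i];print(n,st[i],q.min(0).round(2),q.max(0).round(2))
E
```

```text
t [ 461.4 -576.8   50.5] w [-4.000e-02 -3.000e-02 -4.703e+01]
top0 [435 219  13   8  55] [ 0.49 -0.21  0.06] [ 0.5  -0.19  0.07]
top0 [237 220  12   8  67] [0.49 0.2  0.06] [0.5  0.22 0.11]
top0 [253 220  21  43 268] [0.42 0.15 0.1 ] [0.5  0.19 0.12]
top0 [ 316  326  196   58 6458] [ 0.22 -0.09  0.15] [0.31 0.09 0.51]
scene0 [  373     0   139   235 16375] [ 0.1  -0.21  0.06] [0.5  0.09 0.49]
scene0 [260 198  33  16 158] [0.42 0.15 0.1 ] [0.5  0.2  0.12]
scene0 [248 204  12  25 253] [0.48 0.2  0.06] [0.5  0.23 0.11]
```

Call:
step_arm:
  commands: [230,-288,10,0,0,-40,0,230,-288,10,0,0,-40,0,230,-288,10,0,0,-40,0,230,-288,10,0,0,-40,0,230,-288,10,0,0,-40,0,230,-288,10,0,0,-40,0,230,-288,10,0,0,-40,0,230,-288,10,0,0,-40,0,461,-577,40,0,0,-47,0,461,-577,40,0,0,-47,0,461,-577,40,0,0,-47,0,461,-577,40,0,0,-47,0,461,-577,40,0,0,-47,0,461,-577,40,0,0,-47,0,461,-577,40,0,0,-47,0,461,-577,40,0,0,-47,0,461,-577,40,0,0,-47,0,461,-577,40,0,0,-47,0,461,-577,40,0,0,-47,0,461,-577,40,0,0,-47,0]
  newtons: 40

```text
clock: 1.82
ee_pos: [0.4274, 0.1808, 0.2097]
tcp_rot: [[0.446, 0.895, -0.001], [0.895, -0.446, -0.0], [-0.001, -0.001, -1.0]]
ft_force: [0.3, -0.5, 1.4]
gripper_width: -0.002
```

Run:
```python
from cell import readout, optics, env
import cv2,numpy as np
for n in ["scene","wrist"]:
    c=optics.camera(n); np.savez(f"{n}1.npz",**c); im=c["img"][:,:,::-1]
    if n=="scene": im=cv2.resize(im[130:270,190:350],None,fx=4.2,fy=4.2,interpolation=cv2.INTER_CUBIC)
    cv2.imwrite(f"pics/{n}1.png",im)
print(readout.get_obs()["ft_force"])
```

```text
[ 0.43593398 -0.10628758 -0.03003064]
```

View pics/scene1.png

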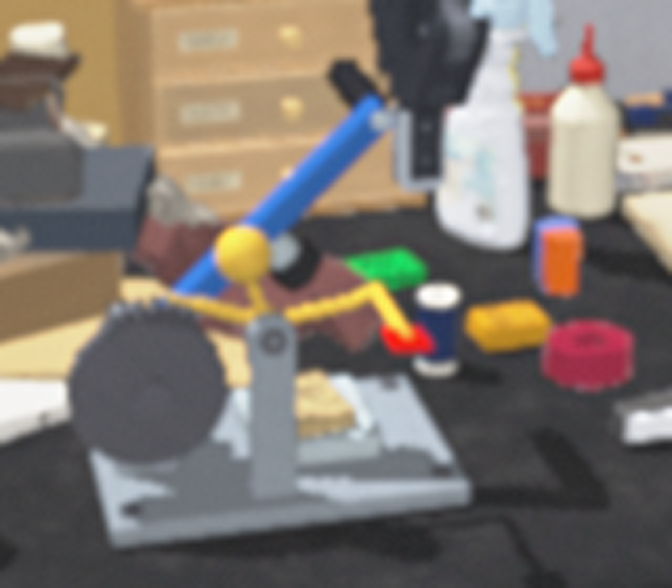

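View pics/wrist1.png

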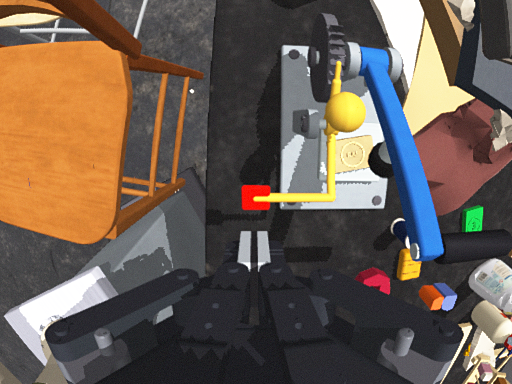

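```bash
cat >> h.py <<'E'
def wray(c,u,v,z):
    K=c["K"]; x=(u-K[0,2])/K[0,0]; y=(v-K[1,2])/K[1,1]; r=np.hypot(x,y)
    d=c["R"].T@np.array([x/r*np.sin(r),y/r*np.sin(r),np.cos(r)]); o=-c["R"].T@c["t"]
    return o+d*(z-o[2])/d[2]
E
python3 - <<'E'
from h import *
c=load("wrist1");hsv=cv2.cvtColor(c["img"],cv2.COLOR_RGB2HSV).astype(int);H,S,V=[hsv[...,i] for i in range(3)]
m=((H<5)|(H>175))&(S>200)&(V>150)
k,l,st,ce=cv2.connectedComponentsWithStats(m.astype(np.uint8))
for i in range(1,k):
    if st[i,4]>200:
        print(st[i],ce[i])
        if ce[i][1]<220:
          print("tab",wray(c,*ce[i],.115))
# grip axis ends, z .187
for p in [(441,246),(507,245)]: print("grip", wray(c,*p,.187))
E
```

```text
[241 185  29  25 588] [254.3707483  196.79591837]
tab [0.43125164 0.18472488 0.115     ]
grip [0.53183657 0.12075109 0.187     ]
grip [0.5917491 0.085394  0.187    ]
```

Call:
step_arm:
  commands: [0,0,30,0,0,0,0,0,0,55,0,0,0,0,0,0,66,0,0,0,0,0,0,70,0,0,0,0,0,0,74,0,0,0,0,0,0,78,0,0,0,0,0,0,82,0,0,0,0,0,0,82,0,0,0,0,0,0,82,0,0,0,0]

```text
clock: 2.67
ee_pos: [0.4277, 0.1798, 0.1286]
tcp_rot: [[0.448, 0.894, 0.0], [0.894, -0.448, 0.0], [0.0, 0.0, -1.0]]
ft_force: [-0.2, -0.1, 0.1]
gripper_width: -0.001
```

```bash
cat > look.py <<'E'
import sys
from cell import readout, optics
import cv2,numpy as np
t=sys.argv[1]
c=optics.camera("scene"); np.savez(f"scene{t}.npz",**c)
a=cv2.resize(c["img"][130:270,190:350,::-1],(640,560),interpolation=cv2.INTER_CUBIC)
cv2.imwrite(f"pics/scene{t}.png",a)
c=optics.camera("wrist"); np.savez(f"wrist{t}.npz",**c); cv2.imwrite(f"pics/wrist{t}.png",c["img"][...,::-1])
print(readout.get_obs()["ft_force"])
E
python3 look.py 2
```

```text
[-0.99458544  0.63699493 -0.11550943]
```

View pics/scene2.png

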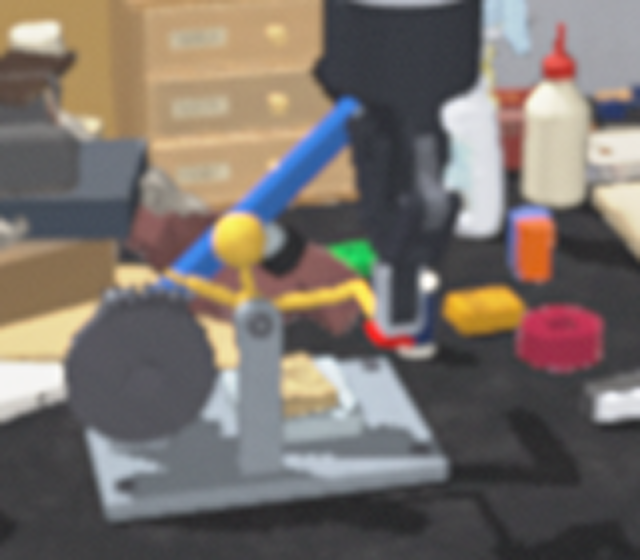

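View pics/wrist2.png

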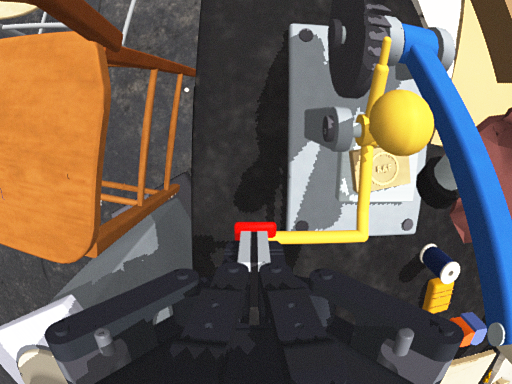

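Call:
step_arm:
  commands: [0,0,4,0,0,0,0,0,0,8,0,0,0,0,0,0,12,0,0,0,0,0,0,15,0,0,0,0,0,0,15,0,0,0,0]

```text
clock: 3.18
ee_pos: [0.4273, 0.1798, 0.1125]
tcp_rot: [[0.448, 0.894, -0.001], [0.894, -0.448, -0.0], [-0.001, -0.001, -1.0]]
ft_force: [0.5, 0.1, -0.4]
gripper_width: -0.002
```

```bash
python3 look.py 3
```

```text
[-0.83349927  0.01853826  0.61092777]
```

View pics/scene3.png

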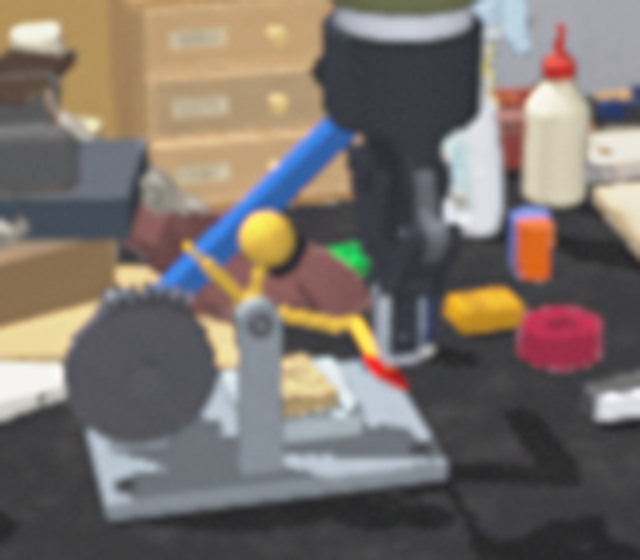

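View pics/wrist3.png

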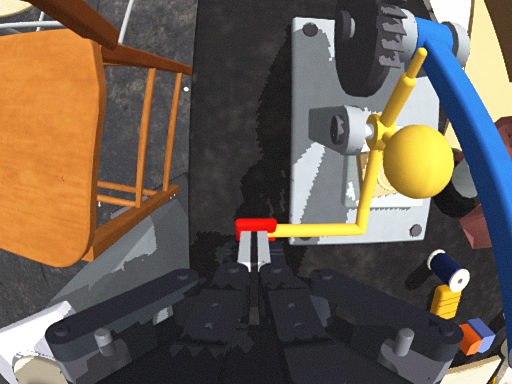

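Call:
step_arm:
  commands: [0,0,-40,0,0,0,0,0,0,-80,0,0,0,0,0,0,-120,0,0,0,0,0,0,-140,0,0,0,0,0,0,-140,0,0,0,0]

```text
clock: 3.7
ee_pos: [0.4292, 0.1801, 0.258]
tcp_rot: [[0.448, 0.894, 0.009], [0.894, -0.448, 0.001], [0.005, 0.007, -1.0]]
ft_force: [0.6, -0.5, 0.3]
gripper_width: 0.002
```

```bash
python3 look.py 4
python3 - <<'E'
from h import *
shift([.558,.102,.235],63.4)
E
```

```text
[-0.14898508 -0.60825049 -0.03735233]
t [-11.2 151.4  18.6] w [ 0.05 -0.03 -0.02]
```

View pics/scene4.png

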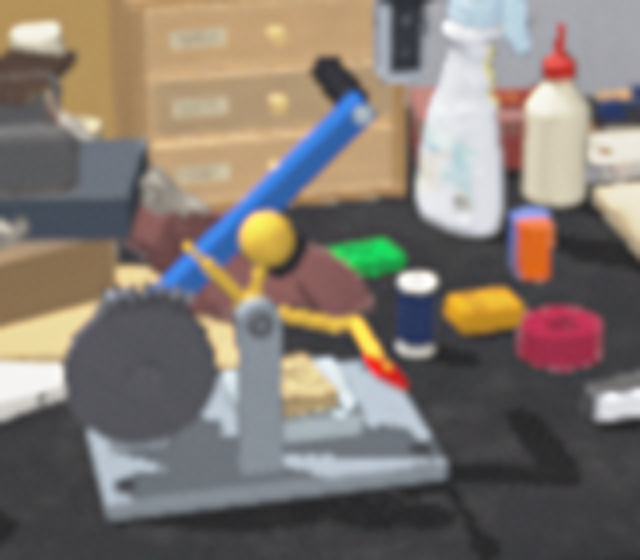

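View pics/wrist4.png

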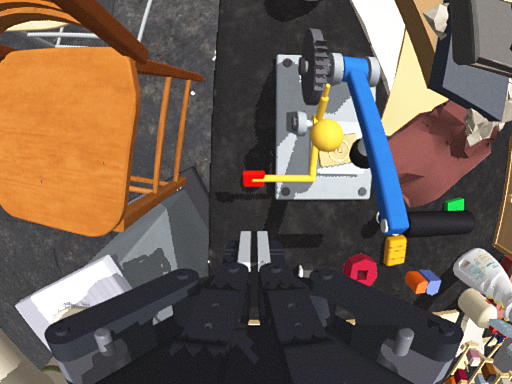

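Call:
step_arm:
  commands: [-3,40,0,0,0,0,0,-6,80,0,0,0,0,0,-9,120,0,0,0,0,0,-12,152,0,0,0,0,0,-12,152,10,0,0,0,0,-12,152,18,0,0,0,0,-12,152,18,0,0,0,0]

```text
clock: 4.38
ee_pos: [0.5567, 0.1012, 0.232]
tcp_rot: [[0.448, 0.894, -0.006], [0.894, -0.448, 0.0], [-0.002, -0.006, -1.0]]
ft_force: [0.6, 0.7, -1.0]
gripper_width: -0.003
```

```bash
python3 look.py 5
python3 - <<'E'
from cell import optics
import cv2
c=optics.camera("top");cv2.imwrite("pics/top5.png",cv2.resize(c["img"][140:280,190:350,::-1],(640,560)))
E
```

```text
[ 0.14299109 -0.08422436  0.72660329]
```

View pics/wrist5.png

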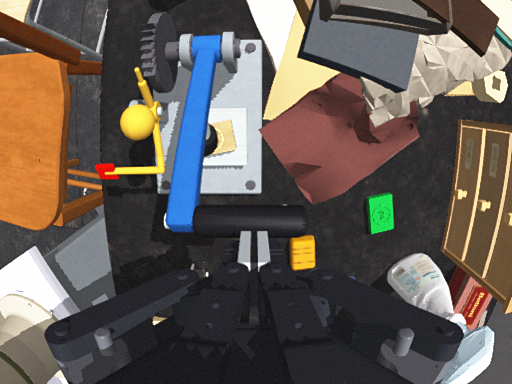

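View pics/scene5.png

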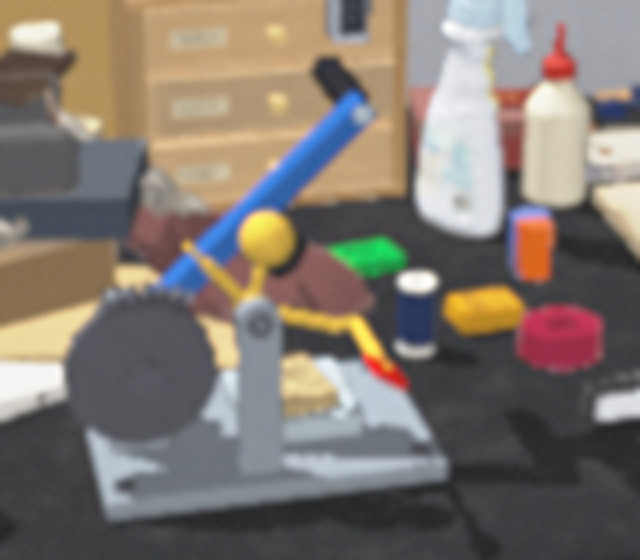

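Run:
```python
from h import *
from cell import readout
o=readout.get_obs();R,p=o["tcp_rot"],o["ee_pos"]; c=load("wrist5")
for uv in [(250,205),(250,218),(250,231)]:
  print(uv,(1000*R.T@(wray(c,*uv,.188)-p)).round(1))
# tip pixel check: tip edge, tool coords -> pixel
for q in [(11,0,19),(0,0,19),(-11,0,19)]:
  X=p+R@np.array(q)/1000; d=c["R"]@X+c["t"]; r=np.hypot(d[0],d[1]);th=np.arctan2(r,d[2]);print(q,(c["K"][:2,2]+c["K"][0,0]*th*d[:2]/r).round(0))
print(p)
```

```text
(250, 205) [14.5 -1.9 47.4]
(250, 218) [ 6.2 -1.9 47.4]
(250, 231) [-2.3 -2.  47.4]
(11, 0, 19) [253. 228.]
(0, 0, 19) [253. 248.]
(-11, 0, 19) [253. 266.]
[0.55746632 0.10172493 0.23536867]
```

Call:
step_arm:
  commands: [4,0,8,0,0,0,0,4,0,15,0,0,0,0,3,0,20,0,0,0,0,0,0,25,0,0,0,0,-3,0,29,0,0,0,0,-7,0,34,0,0,0,0,-10,0,38,0,0,0,0,-13,0,43,0,0,0,0,-16,0,48,0,0,0,0,-19,0,53,0,0,0,0]

```text
clock: 5.37
ee_pos: [0.5494, 0.083, 0.1828]
tcp_rot: [[0.448, 0.894, 0.0], [0.894, -0.448, -0.002], [-0.002, 0.001, -1.0]]
ft_force: [-3.4, -4.3, 7.6]
gripper_width: -0.004
```

```bash
python3 look.py 6
```

```text
[-0.22726711 -0.37473918  0.71771799]
```

View pics/wrist6.png

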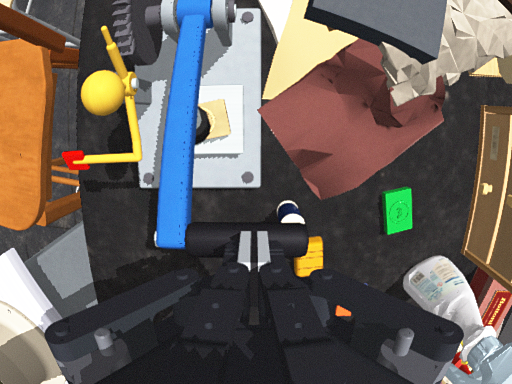

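View pics/scene6.png

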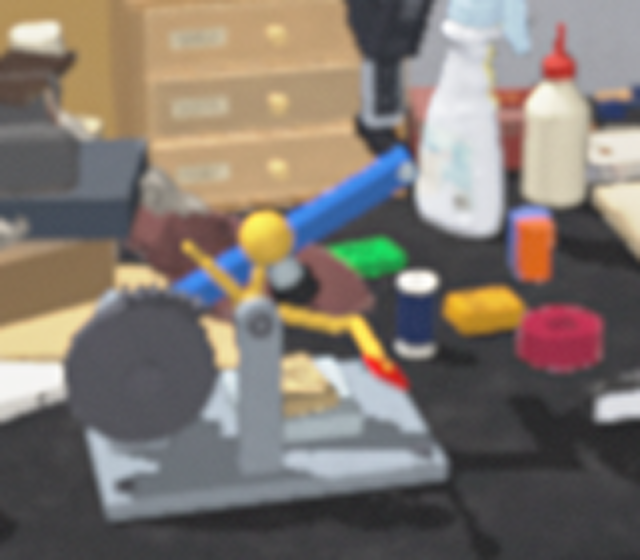

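Call:
step_arm:
  commands: [-3,0,5,0,0,0,0,-6,0,10,0,0,0,0,-8,0,15,0,0,0,0,-10,0,20,0,0,0,0,-12,0,25,0,0,0,0,-14,0,30,0,0,0,0,-16,0,36,0,0,0,0,-17,0,42,0,0,0,0,-18,0,48,0,0,0,0,-19,0,54,0,0,0,0,-20,0,60,0,0,0,0,-21,0,66,0,0,0,0,-22,0,72,0,0,0,0,-22,0,75,0,0,0,0,-22,0,78,0,0,0,0]

```text
clock: 6.72
ee_pos: [0.5397, 0.0644, 0.1038]
tcp_rot: [[0.448, 0.894, -0.0], [0.894, -0.448, 0.0], [-0.0, -0.0, -1.0]]
ft_force: [-1.0, -2.5, 2.3]
gripper_width: -0.001
```

```bash
python3 look.py 7
```

```text
[0.00294564 0.11266408 0.64478051]
```

View pics/wrist7.png

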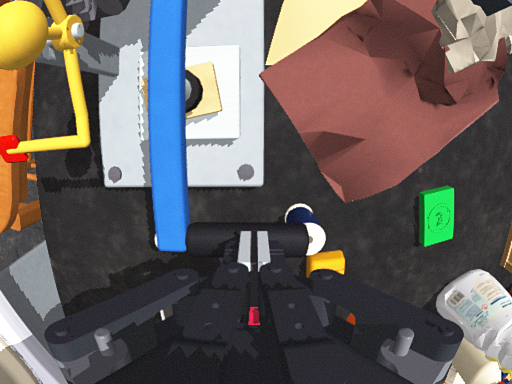

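View pics/scene7.png

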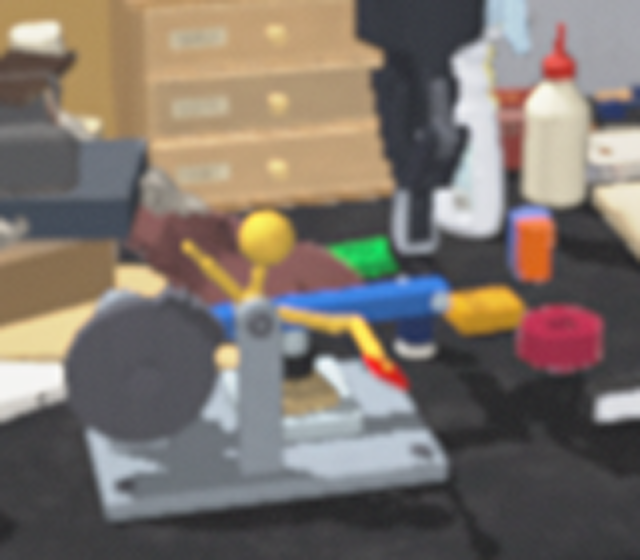

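Call:
step_arm:
  commands: [0,0,2,0,0,0,0,0,0,4,0,0,0,0,0,0,4,0,0,0,0]

```text
clock: 7.07
ee_pos: [0.5396, 0.0645, 0.1]
tcp_rot: [[0.448, 0.894, -0.0], [0.894, -0.448, 0.0], [0.0, -0.0, -1.0]]
ft_force: [1.1, 0.8, 0.2]
gripper_width: -0.002
```

Call:
step_arm:
  commands: [0,0,1,0,0,0,0,0,0,2,0,0,0,0,0,0,2,0,0,0,0]

```text
clock: 7.32
ee_pos: [0.5398, 0.0644, 0.0989]
tcp_rot: [[0.448, 0.894, 0.0], [0.894, -0.448, 0.0], [0.0, 0.0, -1.0]]
ft_force: [-3.0, -0.2, 6.4]
gripper_width: -0.002
```

Call:
step_arm:
  commands: [0,0,1,0,0,0,0,0,0,1,0,0,0,0,0,0,1,0,0,0,0]

```text
clock: 7.57
ee_pos: [0.5399, 0.0644, 0.0987]
tcp_rot: [[0.448, 0.894, 0.001], [0.894, -0.448, -0.0], [0.0, 0.001, -1.0]]
ft_force: [-6.0, -0.8, 16.0]
gripper_width: 0.001
```

Call:
step_arm:
  commands: [0,0,-5,0,0,0,0,0,0,-20,0,0,0,0,0,0,-60,0,0,0,0,0,0,-100,0,0,0,0,0,0,-140,0,0,0,0,-20,30,-160,0,0,0,0,-50,60,-170,0,0,0,0,-50,60,-170,0,0,0,0,-50,60,-170,0,0,0,0]

```text
clock: 8.32
ee_pos: [0.5715, -0.0089, 0.2673]
tcp_rot: [[0.451, 0.893, 0.001], [0.893, -0.451, 0.0], [0.0, 0.001, -1.0]]
ft_force: [0.3, 0.4, 0.4]
gripper_width: -0.004
```

```bash
python3 look.py 8
python3 - <<'E'
from cell import optics
from h import *
c=optics.camera("top");np.savez("top8.npz",**c);cv2.imwrite("pics/top8.png",cv2.resize(c["img"][150:280,190:350,::-1],(800,546),interpolation=cv2.INTER_CUBIC))
for n,r in (("top0",0),("top8",1),("scene0",0),("scene8",1)):
    c=load(n);P=cloud(c);hsv=cv2.cvtColor(c["img"],cv2.COLOR_RGB2HSV).astype(int);H,S,V=[hsv[...,i] for i in range(3)]
    m=(H>100)&(H<120)&(S>150)&(V>90)&(c["depth"]>0)&(P[...,2]>.05)&(P[...,0]>.45)&(P[...,0]<.62)&(P[...,1]>.04)&(P[...,1]<.28)
    q=P[m];l=cv2.fitLine(q.astype(np.float32),cv2.DIST_HUBER,0,.001,.001).ravel();print(n,"arm elev",np.arctan2(-l[2]*np.sign(l[1]),np.hypot(l[0],l[1])),len(q))
    m=((H<5)|(H>175))&(S>200)&(V>150)&(P[...,0]>.40)&(P[...,0]<.46)&(P[...,1]>.14)&(P[...,1]<.22);print("tab",np.median(P[m],0))
E
```

```text
[-0.11701512  0.29346906 -0.99700903]
top0 arm elev 0.7305402 678
tab [0.42701442 0.18103883 0.11422463]
top8 arm elev -0.012763888 798
tab [0.4271181  0.18292458 0.0856101 ]
scene0 arm elev 0.7485878 292
tab [0.42495221 0.18873022 0.1149345 ]
scene8 arm elev -0.025070515 213
tab [0.42482653 0.18760991 0.08837626]
```

View pics/top8.png

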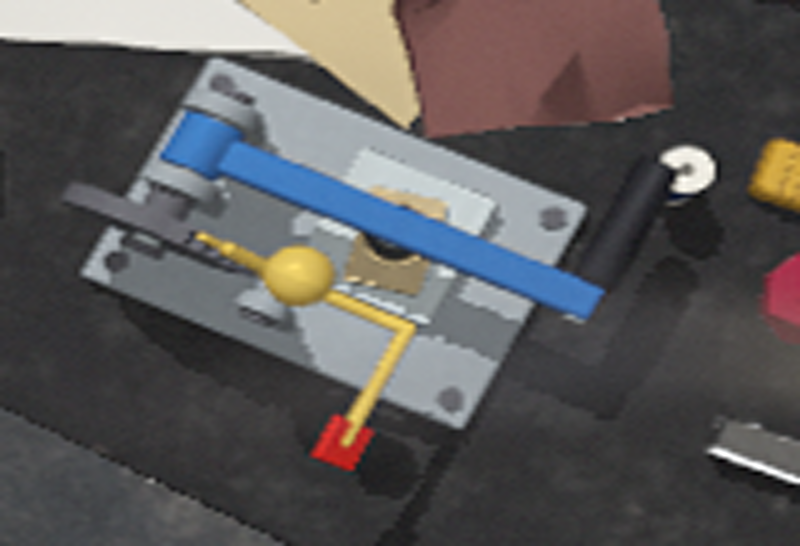

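View pics/scene8.png

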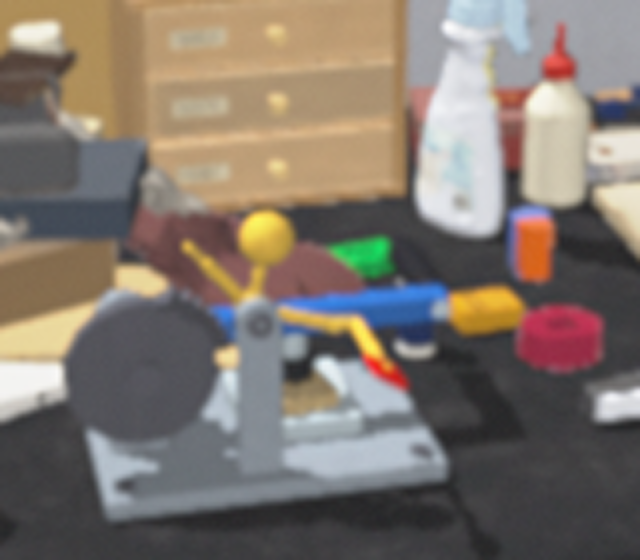

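```bash
python3 -c "
from cell import env
print(env.job_done())"
```

```text
the job is handed in; nothing more can be done
None
```

The pawl is thrown over, the arm is down with its rubber foot on the die, and the robot is clear. I handed the job in at about 8.5 s on the robot's clock.

- **Pawl:** I pressed the red tab down with the shut fingertips until the pawl flopped over by itself. It stayed over: the tab read about 28 mm lower than at the start, from a starting height of about 0.114 m. That is in line with the full 35 mm, because the pawl began resting partly up on the teeth.
- **Arm:** I pushed the grip down along its arc until it stopped firmly. The fingertips were then about 80 mm above the bench, as expected for a level arm, and the last push was about 16 N. Then I lifted straight off and moved away.
- **Last checks:** The arm measured level at −0.01 rad from the top camera and −0.025 rad from the scene camera. Both are within the noise of fitting a line to the depth points. By eye, the die and the spool and wax looked unmoved. I did not re-measure the die, and I did not check the jar or all of the clip at the end.
- **Disagreement:** The wrist camera put the tab and grip 4 to 6 mm farther along the press's +x than the top camera did. I aimed between the two, and both pushes landed properly.

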